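Seat the carving blank, find the loose fixture bolt and hold its cap open

ROBOT

A 7-joint arm with a two-finger parallel gripper is mounted at the origin on the work surface. World frame = base frame: x ahead of the robot, y to its left, z up, the work surface at z = 0. Lengths are in m, angles in rad, forces in N, time in s.
With the tool pointing down it reaches from about 0.425 to 0.925 m from the base axis. Payload 6.8 kg.
Tool frame: the origin (TCP) lies on the centre line of the jaws, within the pads' length; the fingertips stand 17 mm ahead of it and the grasp point (between the pads) lies 2 mm behind it (nose_length is the distance from the TCP to the fingertips, in m); z points along the fingers, x is the direction in which the jaws open and shut, and the axes are right-handed (so a half turn about z gives the same grasp; the last joint's range is limited). The gripper opens to 85 mm and grips with 20 to 120 N. Pads are 22 mm wide; open, the fingers measure 114 mm over their backs; the gripper's body (76 mm by 85 mm) begins 54 mm behind the grasp point. The pads swing forward as they close: fully open they stand 13 mm farther back than shut.
Start: joints at [1.14, 0.477, 0.022, 1.555, -0.011, 1.109, -0.083], TCP at [0.214, -0.64, 0.248] pointing down, gripper open.
Joint ranges: [-2.96, 2.96], [-0.34, 2.1], [-1.41, 1.46], [0.24, 2.44], [-1.37, 4.51], [0.17, 1.92], [-2.96, 2.96]. Speed limits (rad/s): [2.39, 2.39, 3.14, 3.14, 3.14, 3.14, 3.14].

INTERFACE

Orientations are given as a unit quaternion [w, x, y, z].
In Python, from station import * gives the robot as it stands.
- The arm moves only by the tool send_rows, never from a script. Its argument "commands" is a list of rows, each an object with "translation": the shift along the tool's x, y, z in m, a list of three; "rot": the turn, a rotation vector about the tool's x, y, z in degrees, a list of three; "grip": the finger opening in m, from 0 to 0.0854. In form: [{"translation": [tx, ty, tz], "rot": [rx, ry, rz], "grip": grip}, ...]. A call has exactly 5 rows; each row shifts and turns the commanded pose from where the row before left it, along the tool's axes as they then stand; what a row does not reach is not made up. A row lasts 1/12 s, in which the tool goes at most 41.7 mm and 7.16 degrees, less where a joint would pass 70% of its speed; a pose out of reach is approached as far as the arm can. A call with a gripper value outside its range is refused whole. The fingers move at their own pace and stop on an object; "force" is the grip in N (left out, the last holds). Time passes only in rows, so rows that do not move let the fingers close, or fill a call up. It gives the time, the measured TCP pose, the force and the opening at its end, in the units of the state.
- get_obs(): the state, without advancing time (a new reading comes with each control period).
- read_camera(name): name is "scene" or "top"; returns a dict with "pixels" (400x640x3 uint8, red, green, blue), "depth" (400x640 float32, m along the optical axis (not along the pixel's ray), 0 where there is no reading), "mtx" (3x3 intrinsics, pixels), "dist" ([k1, k2, p1, p2, k3] as OpenCV has them; the pictures are not rectified), "extrinsics" (4x4, takes a point from camera to world coordinates). Camera axes: x right, y up, looking along -z (the intrinsics and any distortion apply to the point x, -y, -z); pixel columns grow to the right and rows downward; lengths in m; the calibration is good to about 2 mm. A picture is of the moment at which its call begins.
- hand_in(): hands the job in, once; it reports no verdict.
The state is a dict: "t": time; "q": joint angles; "joint_vel": joint speeds; "joint_torque": joint torques, N m; "eef_pos": TCP position; "tool_rot": TCP orientation; "contact_force": force on the tool from outside, world axes, zero at the start; "torque": the same for the moment, N m; "gripper_width": opening from 0.0 (shut) to 1.0 (fully open).
Only numpy, scipy, OpenCV 4.12 (cv2) and the standard library are available. Lean on these libraries where they do the work, as an engineer would, in place of code of your own. Each camera call takes 0.05 s, during which the arm holds its last target.

TASK

Get the carving fixture ready: first press the tile blank down flush with the board, then tap the capped mounting bolts one after another until you find the one that has worked loose (it gives under the tap). Lift that bolt's cap well open by its thumb tab and finish while still holding it up, past half-way to upright, so that I can get the spanner on the bolt; leave the other caps shut and the things around the board where they are.

Things in the scene. Friction and masses are not known exactly. Their poses are not given: they have to be found in the camera images.
- fixture: The carving fixture: a plywood board 260 (x) x 318 (y) x 36 mm high lying on the bench, bolted down. Origin at the centre of its underside; at zero yaw its x axis points away from the robot; it may be turned by up to 0.3 rad. It carries a square pocket with a dark tile blank and three alike steel bolt caps (a, b, c).
- blank_top (a point): Centre of the top face of the dark wooden tile blank (90 x 90 mm, 24 mm thick) that stands proud of its snug cork-lined pocket, 30 mm nearer the robot than the board's centre. Fully home its top is level with the board's top face, 36 mm above the bench.
- blank (a joint): How far the blank has been pushed down, in m: it starts at 0 to 0.003 and is flush (bottomed) at 0.008. It slides straight down with about 4 N of friction and stays where it is pushed.
- cap_a: Steel dust cap over a mounting bolt, on the board's near half at its left (+y) side: a round inverted cup 49 mm across with a 12 mm wide thumb tab, on a hinge. Origin on the hinge axis, at its middle, 13 mm above the board's top. Its y axis is the hinge axis; its x axis points from the tab to the hinge (away from the robot, along the board's x, when shut).
- cap_a_top (a point): Middle of the outer top face of cap a, over the bolt, 28 mm from the hinge axis: the place to tap; 21 mm above the board when shut.
- cap_a_tab (a point): Middle of the thumb tab of cap a, 67 mm from the hinge axis, 39 mm from the cap's middle. The tab is 12 mm wide (along the hinge axis), 9 mm thick and sticks out 27 mm from the round cap towards the robot; its middle is 16.5 mm above the board when shut, about 8 mm when the bolt below has sunk. It can be pinched from above across its 12 mm.
- hinge_a (a joint): Opening angle of cap a in rad: 0 shut on a bolt that stands up, about -0.12 when the bolt below has sunk, growing as the tab is lifted up and away from the robot, stop at 1.3. The cap weighs 60 g and falls shut when let go.
- bolt_a (a joint): How far the hex bolt under cap a has gone down, in m (0 at the start). The shut cap rests on the bolt's head, so a tap on the cap goes into the bolt. A tight bolt does not give (under 0.001 m); the loose one sinks 0.0035 m under a tap of about 4 N or more and stays down, its cap with it. Nothing shows beforehand which one is loose.
- cap_b: Steel dust cap over a mounting bolt, on the board's near half at its right (-y) side: a round inverted cup 49 mm across with a 12 mm wide thumb tab, on a hinge. Origin on the hinge axis, at its middle, 13 mm above the board's top. Its y axis is the hinge axis; its x axis points from the tab to the hinge (away from the robot, along the board's x, when shut).
- cap_b_top (a point): Middle of the outer top face of cap b, over the bolt, 28 mm from the hinge axis: the place to tap; 21 mm above the board when shut.
- cap_b_tab (a point): Middle of the thumb tab of cap b, 67 mm from the hinge axis, 39 mm from the cap's middle. The tab is 12 mm wide (along the hinge axis), 9 mm thick and sticks out 27 mm from the round cap towards the robot; its middle is 16.5 mm above the board when shut, about 8 mm when the bolt below has sunk. It can be pinched from above across its 12 mm.
- hinge_b (a joint): Opening angle of cap b in rad: 0 shut on a bolt that stands up, about -0.12 when the bolt below has sunk, growing as the tab is lifted up and away from the robot, stop at 1.3. The cap weighs 60 g and falls shut when let go.
- bolt_b (a joint): How far the hex bolt under cap b has gone down, in m (0 at the start). The shut cap rests on the bolt's head, so a tap on the cap goes into the bolt. A tight bolt does not give (under 0.001 m); the loose one sinks 0.0035 m under a tap of about 4 N or more and stays down, its cap with it. Nothing shows beforehand which one is loose.
- cap_c: Steel dust cap over a mounting bolt, in the middle of the board's far half: a round inverted cup 49 mm across with a 12 mm wide thumb tab, on a hinge. Origin on the hinge axis, at its middle, 13 mm above the board's top. Its y axis is the hinge axis; its x axis points from the tab to the hinge (away from the robot, along the board's x, when shut).
- cap_c_top (a point): Middle of the outer top face of cap c, over the bolt, 28 mm from the hinge axis: the place to tap; 21 mm above the board when shut.
- cap_c_tab (a point): Middle of the thumb tab of cap c, 67 mm from the hinge axis, 39 mm from the cap's middle. The tab is 12 mm wide (along the hinge axis), 9 mm thick and sticks out 27 mm from the round cap towards the robot; its middle is 16.5 mm above the board when shut, about 8 mm when the bolt below has sunk. It can be pinched from above across its 12 mm.
- hinge_c (a joint): Opening angle of cap c in rad: 0 shut on a bolt that stands up, about -0.12 when the bolt below has sunk, growing as the tab is lifted up and away from the robot, stop at 1.3. The cap weighs 60 g and falls shut when let go.
- bolt_c (a joint): How far the hex bolt under cap c has gone down, in m (0 at the start). The shut cap rests on the bolt's head, so a tap on the cap goes into the bolt. A tight bolt does not give (under 0.001 m); the loose one sinks 0.0035 m under a tap of about 4 N or more and stays down, its cap with it. Nothing shows beforehand which one is loose.
- spanner: Steel ring-and-open spanner 200 mm long lying on the bench at the right (-y) of the board; leave it. Origin at its middle, underside.
- sample: Finished texture tile 90 x 90 x 18 mm lying on the bench at the left (+y) of the board; leave it. Origin at the centre of its underside.
- wax: Small amber jar, 60 mm across, 55 mm high, standing on the bench at the left (+y) of the board; leave it. Origin at the centre of its underside.

How it is judged:
By the outcome, as a careful person would: the job done as asked, in the order asked, and still so for the second after the job is handed in, while the arm keeps its last pose, push and grip.
It also fails if it takes over 51 s, if anything falls off the work surface, if the arm or the gripper's body presses on something with over 40 N, if the wrist force passes 120 N, or if a joint passes its speed limit or range.

## Working session

There is one attempt and no reset: what is moved stays moved. The work goes in short steps, Python scripts to look and compute and a tool call to move; the robot and the scene stay as the last step left them, time stands still between calls to the robot, and variables do not carry over. Pictures are saved under pics/ and viewed, and the job is handed in when it is done.

Besides the shell and the picture viewer there is one more tool, called after "Request:" by a JSON object that holds its "op" and its "data", one argument or row to a line. send_rows: Moves the arm, as the interface text tells. Its arguments: {"type":"object","properties":{"commands":{"type":"array","items":{"type":"object","properties":{"translation":{"type":"array","items":{"type":"number"}},"rot":{"type":"array","items":{"type":"number"}},"grip":{"type":"number"}}}},"force":{"type":"number"}},"required":["commands"]}

```bash
mkdir -p pics; ls
python3 - <<'E'
from station import *
import cv2,numpy as np
print(get_obs())
for n in("scene","top"):
    d=read_camera(n); cv2.imwrite(f"pics/{n}0.png",d["pixels"][:,:,::-1]); np.savez(f"{n}0.npz",**d)
    print(n,d["mtx"],d["dist"],d["extrinsics"])
E
```

```text
pics
{'t': 0.0, 'q': array([ 1.13988415,  0.4778093 ,  0.02232397,  1.556445  , -0.01148765,
        1.10931565, -0.08309185]), 'joint_vel': array([ 0.00017471, -0.00052377, -0.00024137, -0.00048894,  0.00046907,
        0.00089796,  0.00056253]), 'joint_torque': array([ 4.44466541e-04, -5.96439493e+01,  1.60848476e+00, -2.81185770e+01,
        1.25244947e-02,  9.54562915e-03, -1.75245214e-05]), 'eef_pos': array([ 0.21394834, -0.63960153,  0.24732195]), 'tool_rot': array([-4.81124838e-04,  8.11566508e-01, -5.84259316e-01, -7.89597164e-04]), 'contact_force': array([-0.65775217, -0.58717802,  0.44495477]), 'torque': array([ 0.02693456, -0.05134166, -0.00738362]), 'gripper_width': 1.0033867798631915}
scene [[365.26817935   0.         324.13001639]
 [  0.         365.26817935 201.64318769]
 [  0.           0.           1.        ]] [-0.05051339  0.          0.          0.          0.        ] [[-0.24551526 -0.61677023  0.74787481  1.11037562]
 [ 0.96918122 -0.17228851  0.17608074  0.14204898]
 [ 0.02024888  0.76805673  0.64006159  0.53247776]
 [ 0.          0.          0.          1.        ]]
top [[441.59978843   0.         321.81352467]
 [  0.         441.59978843 201.541361  ]
 [  0.           0.           1.        ]] [0.03794805 0.         0.         0.         0.        ] [[ 0.15066097  0.96480228 -0.21554077  0.36270168]
 [-0.98857363  0.14810256 -0.0280679   0.00805352]
 [ 0.00484217  0.21730666  0.97609137  1.07459967]
 [ 0.          0.          0.          1.        ]]
```

View pics/scene0.png

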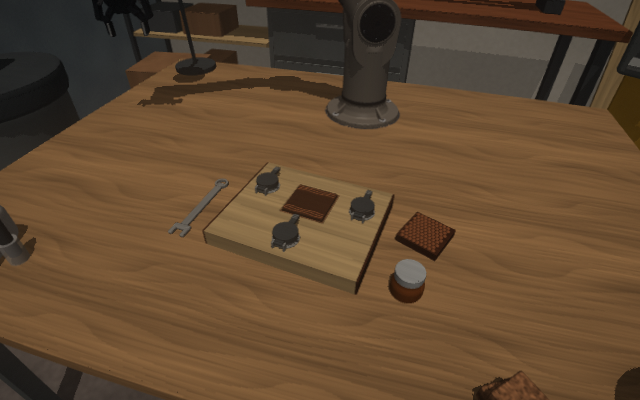

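View pics/top0.png

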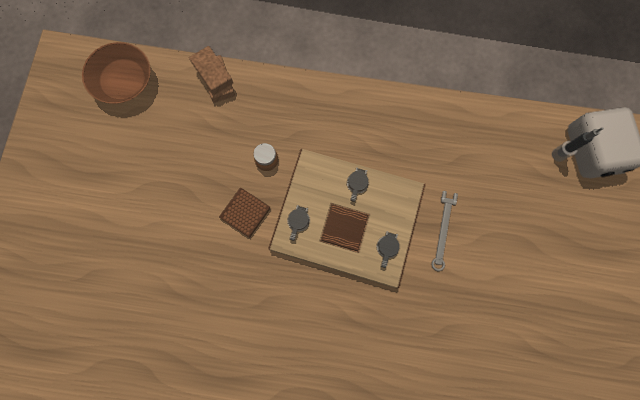

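```bash
cat > h.py <<'E'
import numpy as np,cv2
from scipy.spatial.transform import Rotation as R
def load(n): return dict(np.load(n+".npz"))
def ray(d,u,v):
    p=cv2.undistortPoints(np.array([[[u,v]]],float),d["mtx"],d["dist"])[0,0]
    return np.array([p[0],-p[1],-1.0])
def bydepth(d,u,v):
    z=d["depth"][int(round(v)),int(round(u))]; E=d["extrinsics"]
    return E[:3,:3]@(ray(d,u,v)*z)+E[:3,3]
def byz(d,u,v,h):
    E=d["extrinsics"]; r=E[:3,:3]@ray(d,u,v); return E[:3,3]+r*(h-E[2,3])/r[2]
def proj(d,P):
    E=d["extrinsics"]; c=(np.asarray(P)-E[:3,3])@E[:3,:3]
    c=c*[1,-1,-1]
    return cv2.projectPoints(c.reshape(-1,1,3),np.zeros(3),np.zeros(3),d["mtx"],d["dist"])[0].reshape(-1,2)
E
python3 - <<'E'
import cv2
im=cv2.imread("pics/top0.png")[90:290,200:500]
cv2.imwrite("pics/top0c.png",cv2.resize(im,None,fx=2.6,fy=2.6,interpolation=cv2.INTER_CUBIC))
E
```

```text
(no output)
```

View pics/top0c.png

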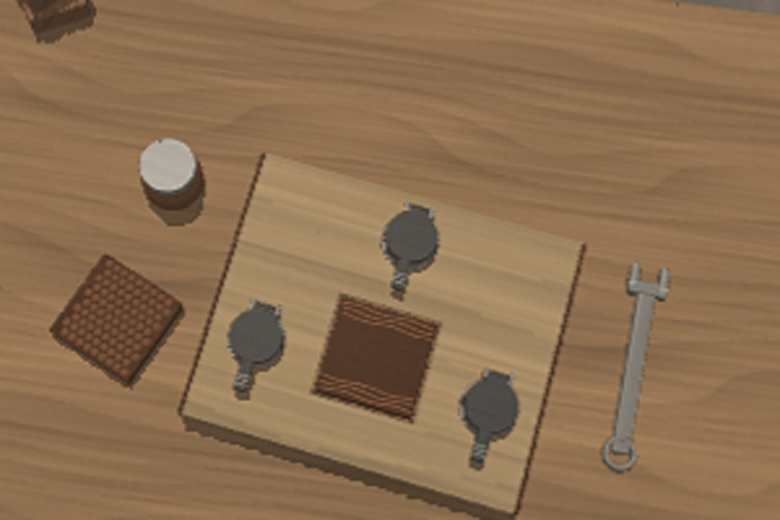

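The overhead crop (scale 2.6, offset 200,90) shows these pixel positions:
- **Board top corners:** (264,153), (585,244), (516,515) and (182,412).
- **Blank:** centre about (377,357).
- **Cap a:** middle (257,335), tab (242,380).
- **Cap b:** middle (490,405), tab (479,452).
- **Cap c:** middle (411,237), tab (400,281).

Next I'll turn these into positions.

Run:
```python
from h import *
d=load("top0")
o=lambda c:(200+(c[0]+.5)/2.6-.5,90+(c[1]+.5)/2.6-.5)
C=[(264,153),(585,244),(516,515),(182,412)]
P=np.array([byz(d,*o(c),.036) for c in C]); print(P.round(4))
print([np.linalg.norm(P[i]-P[(i+1)%4]).round(4) for i in range(4)])
L=np.array([[.13,.159],[.13,-.159],[-.13,-.159],[-.13,.159]])
def fit(L,P):
    a=L-L.mean(0);b=P-P.mean(0);th=np.arctan2((a[:,0]*b[:,1]-a[:,1]*b[:,0]).sum(),(a*b).sum())
    Rm=np.array([[np.cos(th),-np.sin(th)],[np.sin(th),np.cos(th)]]);return th,P.mean(0)-Rm@L.mean(0),Rm
th,t,Rm=fit(L,P[:,:2]);print("corner fit",th,t,"res",((L@Rm.T+t)-P[:,:2]).round(4).tolist())
for n,c,h in [("blank",(377,357),.042),("a",(257,335),.057),("atab",(242,380),.057),("b",(490,405),.057),("btab",(479,452),.057),("c",(411,237),.057),("ctab",(400,281),.057)]:
    p=byz(d,*o(c),h); q=bydepth(d,*o(c)); print(n,p.round(4),"depth",q.round(4),"local",((p[:2]-t)@Rm).round(4),((q[:2]-t)@Rm).round(4))
# depth: board top plane
d2=load("scene0")
for n,dd in(("top",d),("scene",d2)):
    for l in [(.0,.1),(.1,.1),(-.1,0),(.1,-.1),(0,-.1),(-.03,0),(-.05,.02),(-.01,-.02)]:
        w=np.r_[Rm@np.array(l)+t,.036]; uv=proj(dd,w)[0]; print(n,l,uv.round(0),bydepth(dd,*uv)[2].round(4))
```

```text
[[ 0.7171  0.1085  0.036 ]
 [ 0.6743 -0.2024  0.036 ]
 [ 0.4174 -0.1667  0.036 ]
 [ 0.4625  0.1421  0.036 ]]
[np.float64(0.3138), np.float64(0.2593), np.float64(0.3121), np.float64(0.2568)]
corner fit -0.13838056419798847 [ 0.56781553 -0.02962271] res [[0.0014, 0.0014], [0.0004, -0.0027], [-0.0003, -0.0025], [-0.0015, 0.0037]]
blank [ 0.5379 -0.025   0.042 ] depth [ 0.5379 -0.025   0.0425] local [-0.0302  0.0004] [-0.0303  0.0004]
a [0.5389 0.085  0.057 ] depth [0.539  0.0851 0.0563] local [-0.0445  0.1095] [-0.0444  0.1096]
atab [0.4966 0.0916 0.057 ] depth [0.4968 0.0917 0.0555] local [-0.0872  0.1103] [-0.0871  0.1104]
b [ 0.508  -0.1297  0.057 ] depth [ 0.5083 -0.13    0.0547] local [-0.0455 -0.1074] [-0.0451 -0.1077]
btab [ 0.4653 -0.125   0.057 ] depth [ 0.4652 -0.1248  0.0585] local [-0.0883 -0.1086] [-0.0885 -0.1084]
c [ 0.6504 -0.0399  0.057 ] depth [ 0.651  -0.0399  0.0552] local [0.0832 0.0013] [0.0838 0.0012]
ctab [ 0.6078 -0.0355  0.057 ] depth [ 0.6074 -0.0354  0.0589] local [ 0.0404 -0.0003] [ 0.04   -0.0003]
top (0.0, 0.1) [308. 204.] 0.0335
top (0.1, 0.1) [320. 166.] 0.0328
top (-0.1, 0) [337. 256.] 0.031
top (0.1, -0.1) [399. 188.] 0.0356
top (0, -0.1) [389. 227.] 0.0321
top (-0.03, 0) [345. 227.] 0.0423
top (-0.05, 0.02) [334. 233.] 0.0403
top (-0.01, -0.02) [355. 222.] 0.0404
scene (0.0, 0.1) [349. 223.] 0.0345
scene (0.1, 0.1) [331. 258.] 0.034
scene (-0.1, 0) [322. 183.] 0.0345
scene (0.1, -0.1) [235. 227.] 0.0339
scene (0, -0.1) [261. 198.] 0.0353
scene (-0.03, 0) [309. 201.] 0.0404
scene (-0.05, 0.02) [321. 198.] 0.0395
scene (-0.01, -0.02) [297. 205.] 0.0403
```

The fit checks out: blank at local (-30, 0) mm, caps and tabs where the task says they should be, yaw about -0.138 rad. Next I'll write a planning helper and start moving.

```bash
cat >> h.py <<'E'
TH=-0.138; T0=np.array([.5678,-.0296])
def W(lx,ly): return T0+np.array([np.cos(TH)*lx-np.sin(TH)*ly,np.sin(TH)*lx+np.cos(TH)*ly])
def goalR(tilt=0):
    y=np.array([np.sin(-TH),np.cos(TH),0]); x=-y; z=np.array([0,0,-1.]); 
    M=np.c_[x,np.cross(z,x),z]; return R.from_matrix(M)
def plan(p,Rg=None):
    from station import get_obs
    o=get_obs(); Rc=R.from_quat(o["tool_rot"],scalar_first=True); Rg=Rg or goalR()
    e=np.asarray(p)-o["eef_pos"]
    print("t",round(o["t"],2),"pos",o["eef_pos"].round(4),"F",o["contact_force"].round(1),"grip",round(o["gripper_width"],3))
    print("  to go: tool tr mm now-axes",(Rc.inv().apply(e)*1e3).round(1),"| after rot",(Rg.inv().apply(e)*1e3).round(1),"rotvec deg",np.degrees((Rc.inv()*Rg).as_rotvec()).round(2))
E
python3 -c "
from h import *
print(W(-.03,0),W(-.045,.1095),W(-.045,-.108),W(.0835,0))
plan([*W(-.03,0),.12])"
```

```text
[ 0.53808521 -0.02547313] [0.53829089 0.0850493 ] [ 0.50837107 -0.13038295] [ 0.65050617 -0.04108646]
t 0.1 pos [ 0.214  -0.6397  0.2474] F [-0.1  0.4 -0.2] grip 0.998
  to go: tool tr mm now-axes [-479.4 -502.3  128.1] | after rot [-652.9 -236.6  127.4] rotvec deg [ 0.03  0.09 26.41]
```

Request:
{"op": "send_rows", "data": {
  "commands": [
    {"translation": [0, 0, 0], "rot": [0, 0, 6.6], "grip": 0},
    {"translation": [0, 0, 0], "rot": [0, 0, 6.6], "grip": 0},
    {"translation": [0, 0, 0], "rot": [0, 0, 6.6], "grip": 0},
    {"translation": [0, 0, 0], "rot": [0, 0, 6.6], "grip": 0},
    {"translation": [-20, 0, 0], "rot": [0, 0, 0], "grip": 0}
  ],
  "force": 40
}}

```text
t: 0.52
eef_pos: [0.2172, -0.6036, 0.2468]
tool_rot: [-0.002, -0.652, 0.758, -0.0]
contact_force: [-0.0, 0.6, -0.2]
gripper_width: 0.303
```

I wrote that last row in mm by mistake, and the row limit clipped it to about 40 mm. It did no harm. From here on I use metres.

Request:
{"op": "send_rows", "data": {
  "commands": [
    {"translation": [-0.036, -0.014, 0], "rot": [0, 0, 0], "grip": 0},
    {"translation": [-0.036, -0.014, 0], "rot": [0, 0, 0], "grip": 0},
    {"translation": [-0.036, -0.014, 0], "rot": [0, 0, 0], "grip": 0},
    {"translation": [-0.036, -0.014, 0], "rot": [0, 0, 0], "grip": 0},
    {"translation": [-0.036, -0.014, 0], "rot": [0, 0, 0], "grip": 0}
  ]
}}

```text
t: 0.93
eef_pos: [0.3143, -0.4283, 0.248]
tool_rot: [-0.0, -0.657, 0.754, 0.0]
contact_force: [0.9, 0.1, 0.4]
gripper_width: 0.003
```

```bash
python3 -c "
from h import *
plan([*W(-.03,0),.12])"
```

```text
t 0.93 pos [ 0.3143 -0.4283  0.248 ] F [0.9 0.1 0.4] grip 0.003
  to go: tool tr mm now-axes [-429.7 -166.2  128.1] | after rot [-429.8 -166.2  128. ] rotvec deg [ 0.02  0.01 -0.01]
```

Request:
{"op": "send_rows", "data": {
  "commands": [
    {"translation": [-0.036, -0.014, 0], "rot": [0, 0, 0], "grip": 0},
    {"translation": [-0.036, -0.014, 0], "rot": [0, 0, 0], "grip": 0},
    {"translation": [-0.036, -0.014, 0], "rot": [0, 0, 0], "grip": 0},
    {"translation": [-0.036, -0.014, 0.01], "rot": [0, 0, 0], "grip": 0},
    {"translation": [-0.036, -0.014, 0.01], "rot": [0, 0, 0], "grip": 0}
  ]
}}

```text
t: 1.35
eef_pos: [0.4088, -0.26, 0.2285]
tool_rot: [0.0, -0.657, 0.754, -0.001]
contact_force: [1.0, -0.1, 0.6]
gripper_width: 0.001
```

Request:
{"op": "send_rows", "data": {
  "commands": [
    {"translation": [-0.036, -0.014, 0.015], "rot": [0, 0, 0], "grip": 0},
    {"translation": [-0.036, -0.014, 0.015], "rot": [0, 0, 0], "grip": 0},
    {"translation": [-0.036, -0.014, 0.015], "rot": [0, 0, 0], "grip": 0},
    {"translation": [-0.036, -0.014, 0.015], "rot": [0, 0, 0], "grip": 0},
    {"translation": [-0.036, -0.014, 0.015], "rot": [0, 0, 0], "grip": 0}
  ]
}}

```text
t: 1.77
eef_pos: [0.5025, -0.0912, 0.1525]
tool_rot: [-0.0, -0.657, 0.754, 0.0]
contact_force: [0.7, -0.6, 0.2]
gripper_width: -0.001
```

```bash
python3 -c "
from h import *
plan([*W(-.03,0),.065])"
```

```text
t 1.77 pos [ 0.5025 -0.0912  0.1525] F [ 0.7 -0.6  0.2] grip -0.001
  to go: tool tr mm now-axes [-70.  -26.2  87.5] | after rot [-70.  -26.2  87.5] rotvec deg [ 0.01 -0.   -0.01]
```

Request:
{"op": "send_rows", "data": {
  "commands": [
    {"translation": [-0.033, -0.012, 0.015], "rot": [0, 0, 0], "grip": 0},
    {"translation": [-0.033, -0.012, 0.02], "rot": [0, 0, 0], "grip": 0},
    {"translation": [0, 0, 0.035], "rot": [0, 0, 0], "grip": 0},
    {"translation": [0, 0, 0.006], "rot": [0, 0, 0], "grip": 0},
    {"translation": [0, 0, 0], "rot": [0, 0, 0], "grip": 0}
  ]
}}

```text
t: 2.18
eef_pos: [0.5327, -0.0307, 0.075]
tool_rot: [-0.002, -0.657, 0.754, 0.002]
contact_force: [-0.6, -0.8, -0.3]
gripper_width: 0.001
```

Run:
```python
from h import *
plan([*W(-.03,0),.053])
from station import *
d=read_camera("scene"); im=d["pixels"][140:280,190:450,::-1]
cv2.imwrite("pics/s1.png",cv2.resize(im,None,fx=3,fy=3,interpolation=cv2.INTER_CUBIC))
```

```text
t 2.18 pos [ 0.5327 -0.0307  0.075 ] F [-0.6 -0.8 -0.3] grip 0.001
  to go: tool tr mm now-axes [-6.  -4.7 21.9] | after rot [-5.9 -4.6 22. ] rotvec deg [ 0.34 -0.07  0.05]
```

View pics/s1.png

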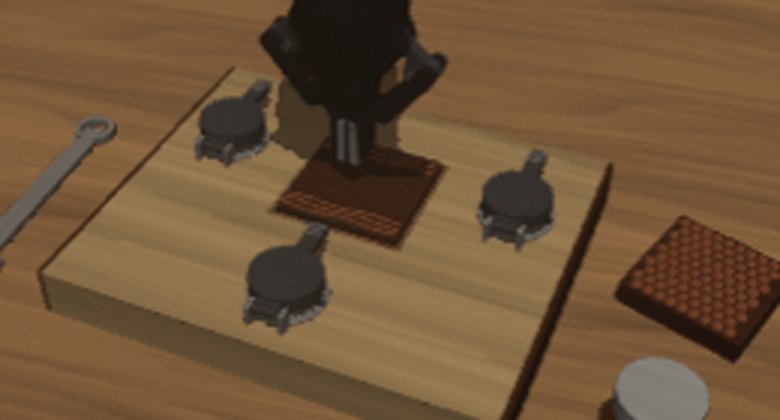

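The shut fingers are above the blank at crop (347,165), as intended. Next I centre them and press in small steps.

Request:
{"op": "send_rows", "data": {
  "commands": [
    {"translation": [-0.006, -0.004, 0.006], "rot": [0, 0, 0], "grip": 0},
    {"translation": [0, 0, 0.006], "rot": [0, 0, 0], "grip": 0},
    {"translation": [0, 0, 0.002], "rot": [0, 0, 0], "grip": 0},
    {"translation": [0, 0, 0.002], "rot": [0, 0, 0], "grip": 0},
    {"translation": [0, 0, 0.001], "rot": [0, 0, 0], "grip": 0}
  ]
}}

```text
t: 2.65
eef_pos: [0.5398, -0.0259, 0.0605]
tool_rot: [0.0, -0.656, 0.754, -0.0]
contact_force: [0.7, -0.4, 0.2]
gripper_width: 0.001
```

Request:
{"op": "send_rows", "data": {
  "commands": [
    {"translation": [0, 0, 0.001], "rot": [0, 0, 0], "grip": 0},
    {"translation": [0, 0, 0.001], "rot": [0, 0, 0], "grip": 0},
    {"translation": [0, 0, 0.001], "rot": [0, 0, 0], "grip": 0},
    {"translation": [0, 0, 0], "rot": [0, 0, 0], "grip": 0},
    {"translation": [0, 0, 0], "rot": [0, 0, 0], "grip": 0}
  ]
}}

```text
t: 3.07
eef_pos: [0.5399, -0.0256, 0.0574]
tool_rot: [0.0, -0.657, 0.754, -0.0]
contact_force: [-0.8, -0.8, 1.1]
gripper_width: -0.001
```

Request:
{"op": "send_rows", "data": {
  "commands": [
    {"translation": [0, 0, 0.001], "rot": [0, 0, 0], "grip": 0},
    {"translation": [0, 0, 0.001], "rot": [0, 0, 0], "grip": 0},
    {"translation": [0, 0, 0], "rot": [0, 0, 0], "grip": 0},
    {"translation": [0, 0, 0], "rot": [0, 0, 0], "grip": 0},
    {"translation": [0, 0, 0], "rot": [0, 0, 0], "grip": 0}
  ]
}}

```text
t: 3.48
eef_pos: [0.5398, -0.0254, 0.0552]
tool_rot: [0.0, -0.657, 0.754, -0.0]
contact_force: [0.2, -0.3, 0.4]
gripper_width: -0.004
```

Request:
{"op": "send_rows", "data": {
  "commands": [
    {"translation": [0, 0, 0.001], "rot": [0, 0, 0], "grip": 0},
    {"translation": [0, 0, 0.001], "rot": [0, 0, 0], "grip": 0},
    {"translation": [0, 0, 0], "rot": [0, 0, 0], "grip": 0},
    {"translation": [0, 0, 0], "rot": [0, 0, 0], "grip": 0},
    {"translation": [0, 0, 0], "rot": [0, 0, 0], "grip": 0}
  ]
}}

```text
t: 3.9
eef_pos: [0.5398, -0.0253, 0.0532]
tool_rot: [0.0, -0.657, 0.754, 0.0]
contact_force: [0.0, -0.6, 0.3]
gripper_width: -0.002
```

Run:
```python
from h import *
from station import *
d=read_camera("scene"); im=d["pixels"][160:230,270:370,::-1]
cv2.imwrite("pics/s2.png",cv2.resize(im,None,fx=7,fy=7,interpolation=cv2.INTER_CUBIC))
for l in [(-.05,.03),(-.01,-.03),(0,.03),(.005,0),(0,.1),(.03,.06)]:
    uv=proj(d,np.r_[W(*l),.038])[0]; print(l,bydepth(d,*uv)[2].round(4))
```

```text
(-0.05, 0.03) 0.0342
(-0.01, -0.03) 0.0364
(0, 0.03) 0.0353
(0.005, 0) 0.0351
(0, 0.1) 0.0326
(0.03, 0.06) 0.034
```

View pics/s2.png

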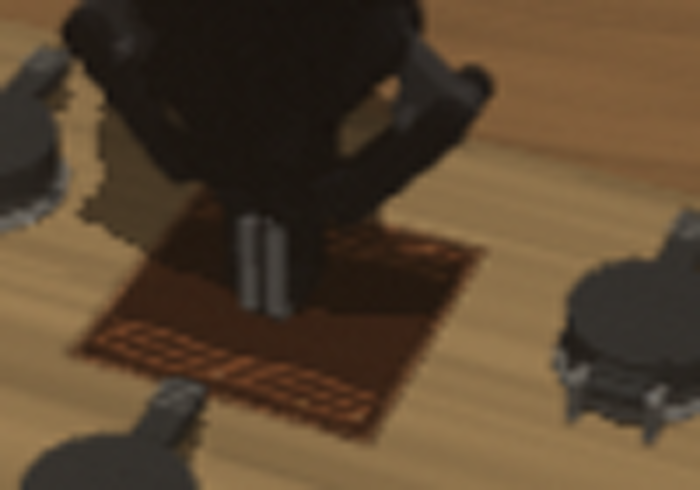

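The blank has sunk with the fingers: depth on it fell from about 40.3 to 35.3 mm, against 33–34 mm on the board. I'll press on until the force rises, which means it has bottomed.

Request:
{"op": "send_rows", "data": {
  "commands": [
    {"translation": [0, 0, 0.0005], "rot": [0, 0, 0], "grip": 0},
    {"translation": [0, 0, 0.0005], "rot": [0, 0, 0], "grip": 0},
    {"translation": [0, 0, 0.0005], "rot": [0, 0, 0], "grip": 0},
    {"translation": [0, 0, 0], "rot": [0, 0, 0], "grip": 0},
    {"translation": [0, 0, 0], "rot": [0, 0, 0], "grip": 0}
  ]
}}

```text
t: 4.37
eef_pos: [0.5398, -0.0253, 0.053]
tool_rot: [-0.0, -0.657, 0.754, -0.0]
contact_force: [-4.4, 0.4, 14.9]
gripper_width: 0.0
```

Request:
{"op": "send_rows", "data": {
  "commands": [
    {"translation": [0, 0, 0.0005], "rot": [0, 0, 0], "grip": 0},
    {"translation": [0, 0, 0.0005], "rot": [0, 0, 0], "grip": 0},
    {"translation": [0, 0, 0], "rot": [0, 0, 0], "grip": 0},
    {"translation": [0, 0, 0], "rot": [0, 0, 0], "grip": 0},
    {"translation": [0, 0, 0], "rot": [0, 0, 0], "grip": 0}
  ]
}}

```text
t: 4.78
eef_pos: [0.5398, -0.0252, 0.0529]
tool_rot: [-0.0, -0.657, 0.754, -0.0]
contact_force: [-8.1, -0.2, 25.1]
gripper_width: 0.002
```

The blank bottomed at TCP z = 0.053, so the fingertips are at 36 mm, with 25 N on it. I'll lift off and go to cap a.

Request:
{"op": "send_rows", "data": {
  "commands": [
    {"translation": [0, 0, -0.025], "rot": [0, 0, 0], "grip": 0},
    {"translation": [0, 0, -0.02], "rot": [0, 0, 0], "grip": 0},
    {"translation": [-0.036, 0.005, 0], "rot": [0, 0, 0], "grip": 0},
    {"translation": [-0.036, 0.005, 0], "rot": [0, 0, 0], "grip": 0},
    {"translation": [-0.036, 0.006, 0], "rot": [0, 0, 0], "grip": 0}
  ]
}}

```text
t: 5.2
eef_pos: [0.5391, 0.0844, 0.0963]
tool_rot: [0.001, -0.656, 0.755, -0.0]
contact_force: [-1.0, 1.7, -0.1]
gripper_width: 0.0
```

Request:
{"op": "send_rows", "data": {
  "commands": [
    {"translation": [0, 0, 0], "rot": [0, 0, 0], "grip": 0},
    {"translation": [0, 0, 0], "rot": [0, 0, 0], "grip": 0},
    {"translation": [0, 0, 0], "rot": [0, 0, 0], "grip": 0},
    {"translation": [0, 0, 0], "rot": [0, 0, 0], "grip": 0},
    {"translation": [0, 0, 0], "rot": [0, 0, 0], "grip": 0}
  ]
}}

```text
t: 5.62
eef_pos: [0.5388, 0.0819, 0.0956]
tool_rot: [-0.0, -0.656, 0.755, -0.0]
contact_force: [0.1, -0.7, 0.4]
gripper_width: -0.002
```

Run:
```python
from h import *
from station import *
plan([*W(-.045,.1095),.075])
d=read_camera("scene"); im=d["pixels"][140:280,190:450,::-1]
cv2.imwrite("pics/s3.png",cv2.resize(im,None,fx=3,fy=3,interpolation=cv2.INTER_CUBIC))
def med(l,n=2):
    uv=proj(d,np.r_[W(*l),.036])[0].round().astype(int)
    return np.median([bydepth(d,uv[0]+i,uv[1]+j)[2] for i in range(-n,n+1) for j in range(-n,n+1)])
for l in [(-.03,0),(-.05,.03),(-.01,-.03),(0,.03),(0,0),(-.05,-.03)]: print("blank",l,med(l).round(4))
for l in [(0,.08),(.03,.06),(.03,-.06),(0,-.08),(.03,-.1)]: print("board",l,med(l).round(4))
```

```text
t 5.62 pos [0.5388 0.0819 0.0956] F [ 0.1 -0.7  0.4] grip -0.002
  to go: tool tr mm now-axes [-3.   0.9 20.6] | after rot [-3.   0.9 20.6] rotvec deg [ 0.02 -0.05 -0.15]
blank (-0.03, 0) 0.035
blank (-0.05, 0.03) 0.0349
blank (-0.01, -0.03) 0.0347
blank (0, 0.03) 0.0352
blank (0, 0) 0.0348
blank (-0.05, -0.03) 0.0346
board (0, 0.08) 0.0345
board (0.03, 0.06) 0.0349
board (0.03, -0.06) 0.0345
board (0, -0.08) 0.0346
board (0.03, -0.1) 0.0345
```

View pics/s3.png

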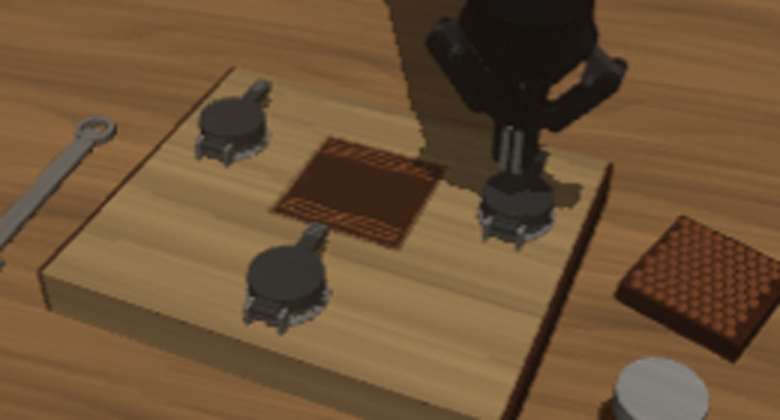

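The blank (centre about crop (360,190)) is flush: its depth matches the board's within 0.4 mm. The fingers stand just above cap a at (515,190). Now I'll tap it, expecting contact at TCP z of about 0.074.

Request:
{"op": "send_rows", "data": {
  "commands": [
    {"translation": [-0.003, 0.001, 0.01], "rot": [0, 0, 0], "grip": 0},
    {"translation": [0, 0, 0.008], "rot": [0, 0, 0], "grip": 0},
    {"translation": [0, 0, 0.002], "rot": [0, 0, 0], "grip": 0},
    {"translation": [0, 0, 0.001], "rot": [0, 0, 0], "grip": 0},
    {"translation": [0, 0, 0], "rot": [0, 0, 0], "grip": 0}
  ]
}}

```text
t: 6.08
eef_pos: [0.5377, 0.0867, 0.0742]
tool_rot: [-0.001, -0.657, 0.754, 0.0]
contact_force: [0.4, -0.4, -0.1]
gripper_width: 0.001
```

Request:
{"op": "send_rows", "data": {
  "commands": [
    {"translation": [0, 0, 0.0005], "rot": [0, 0, 0], "grip": 0},
    {"translation": [0, 0, 0.0005], "rot": [0, 0, 0], "grip": 0},
    {"translation": [0, 0, 0], "rot": [0, 0, 0], "grip": 0},
    {"translation": [0, 0, 0], "rot": [0, 0, 0], "grip": 0},
    {"translation": [0, 0, 0], "rot": [0, 0, 0], "grip": 0}
  ]
}}

```text
t: 6.5
eef_pos: [0.5384, 0.0869, 0.0739]
tool_rot: [0.0, -0.657, 0.754, -0.0]
contact_force: [0.4, 0.2, 0.6]
gripper_width: 0.0
```

Request:
{"op": "send_rows", "data": {
  "commands": [
    {"translation": [0, 0, 0.0005], "rot": [0, 0, 0], "grip": 0},
    {"translation": [0, 0, 0.0005], "rot": [0, 0, 0], "grip": 0},
    {"translation": [0, 0, 0], "rot": [0, 0, 0], "grip": 0},
    {"translation": [0, 0, 0], "rot": [0, 0, 0], "grip": 0},
    {"translation": [0, 0, 0], "rot": [0, 0, 0], "grip": 0}
  ]
}}

```text
t: 6.92
eef_pos: [0.5382, 0.0869, 0.073]
tool_rot: [0.0, -0.657, 0.754, -0.0]
contact_force: [-2.0, 0.3, 4.4]
gripper_width: 0.003
```

Request:
{"op": "send_rows", "data": {
  "commands": [
    {"translation": [0, 0, 0.0005], "rot": [0, 0, 0], "grip": 0},
    {"translation": [0, 0, 0], "rot": [0, 0, 0], "grip": 0},
    {"translation": [0, 0, 0], "rot": [0, 0, 0], "grip": 0},
    {"translation": [0, 0, 0], "rot": [0, 0, 0], "grip": 0},
    {"translation": [0, 0, 0], "rot": [0, 0, 0], "grip": 0}
  ]
}}

```text
t: 7.33
eef_pos: [0.538, 0.0869, 0.0723]
tool_rot: [-0.0, -0.657, 0.754, 0.0]
contact_force: [-3.0, 1.3, 4.6]
gripper_width: 0.004
```

Request:
{"op": "send_rows", "data": {
  "commands": [
    {"translation": [0, 0, 0.0005], "rot": [0, 0, 0], "grip": 0},
    {"translation": [0, 0, 0.0005], "rot": [0, 0, 0], "grip": 0},
    {"translation": [0, 0, 0], "rot": [0, 0, 0], "grip": 0},
    {"translation": [0, 0, 0], "rot": [0, 0, 0], "grip": 0},
    {"translation": [0, 0, 0], "rot": [0, 0, 0], "grip": 0}
  ]
}}

```text
t: 7.75
eef_pos: [0.5379, 0.087, 0.0717]
tool_rot: [-0.0, -0.657, 0.754, 0.0]
contact_force: [-5.5, 0.6, 9.4]
gripper_width: -0.001
```

Request:
{"op": "send_rows", "data": {
  "commands": [
    {"translation": [0, 0, 0.0005], "rot": [0, 0, 0], "grip": 0},
    {"translation": [0, 0, 0.0005], "rot": [0, 0, 0], "grip": 0},
    {"translation": [0, 0, 0], "rot": [0, 0, 0], "grip": 0},
    {"translation": [0, 0, 0], "rot": [0, 0, 0], "grip": 0},
    {"translation": [0, 0, 0], "rot": [0, 0, 0], "grip": 0}
  ]
}}

```text
t: 8.17
eef_pos: [0.538, 0.087, 0.0715]
tool_rot: [-0.0, -0.657, 0.754, -0.0]
contact_force: [-7.5, -1.0, 17.5]
gripper_width: -0.001
```

Request:
{"op": "send_rows", "data": {
  "commands": [
    {"translation": [0, 0, 0.001], "rot": [0, 0, 0], "grip": 0},
    {"translation": [0, 0, 0], "rot": [0, 0, 0], "grip": 0},
    {"translation": [0, 0, -0.025], "rot": [0, 0, 0], "grip": 0},
    {"translation": [0.03, 0, -0.015], "rot": [0, 0, 0], "grip": 0},
    {"translation": [0.04, 0, 0], "rot": [0, 0, 0], "grip": 0}
  ]
}}

```text
t: 8.58
eef_pos: [0.5316, 0.0211, 0.1123]
tool_rot: [0.004, -0.659, 0.752, -0.001]
contact_force: [0.9, -0.3, -0.2]
gripper_width: 0.0
```

```bash
cat > caps.py <<'E'
from h import *
from station import *
import sys
plan([*W(-.045,-.108),.08])
k=sys.argv[1]
D={"scene":load("scene0"),"top":load("top0")}
for n in("scene","top"):
    d=read_camera(n); np.savez(f"{n}{k}.npz",**d); im=d["pixels"]; im=im[140:280,190:450,::-1] if n=="scene" else im[130:300,260:440,::-1]
    cv2.imwrite(f"pics/{n}{k}.png",cv2.resize(im,None,fx=3,fy=3,interpolation=cv2.INTER_CUBIC))
    for c,l in dict(a=(-.045,.1095),b=(-.045,-.108),c=(.0835,0)).items():
        for dx in (-.039,-.015,-.0,.012):
            uv=proj(d,np.r_[W(l[0]+dx,l[1]),.057])[0].round().astype(int); r=1 if dx<-.03 else 2
            f=lambda d:np.median([bydepth(d,uv[0]+i,uv[1]+j)[2] for i in range(-r,r+1) for j in range(-r,r+1)])
            print(n,c,dx,f(D[n]).round(4),f(d).round(4))
E
python3 caps.py 4
```

```text
t 8.58 pos [0.5316 0.0211 0.1123] F [ 0.9 -0.3 -0.2] grip 0.0
  to go: tool tr mm now-axes [153.4   3.5  31.7] | after rot [153.3   2.2  32.3] rotvec deg [-0.39  0.22  0.4 ]
scene a -0.039 0.0558 0.0355
scene a -0.015 0.0559 0.051
scene a -0.0 0.0557 0.0527
scene a 0.012 0.0556 0.0537
scene b -0.039 0.0562 0.0567
scene b -0.015 0.0556 0.0558
scene b -0.0 0.0557 0.0559
scene b 0.012 0.0559 0.0557
scene c -0.039 0.0559 0.0553
scene c -0.015 0.0554 0.0559
scene c -0.0 0.0554 0.0558
scene c 0.012 0.0559 0.0558
top a -0.039 0.0563 0.0497
top a -0.015 0.0552 0.0518
top a -0.0 0.0558 0.0533
top a 0.012 0.0561 0.0548
top b -0.039 0.0556 0.6165
top b -0.015 0.0563 0.0598
top b -0.0 0.0569 0.0563
top b 0.012 0.0564 0.0553
top c -0.039 0.057 0.52
top c -0.015 0.0561 0.4918
top c -0.0 0.0564 0.4877
top c 0.012 0.0561 0.4825
```

View pics/scene4.png

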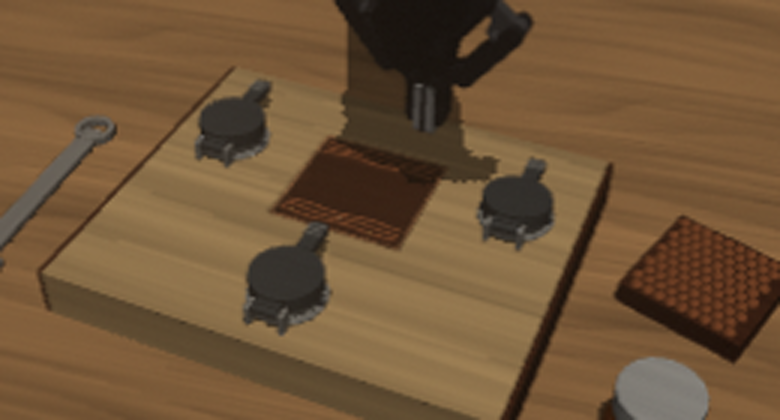

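Cap a has sunk: its top went from 55.8 to 52.7 mm and now slopes about 0.1 rad towards the tab, while b and c are unchanged. The loose bolt is a. I'll look closer at its tab before pinching.

Run:
```python
from h import *
d=load("top4"); im=d["pixels"][205:250,275:325,::-1]
cv2.imwrite("pics/tab.png",cv2.resize(im,None,fx=12,fy=12,interpolation=cv2.INTER_CUBIC))
d=load("scene4"); im=d["pixels"][190:225,345:380,::-1]
cv2.imwrite("pics/tabs.png",cv2.resize(im,None,fx=12,fy=12,interpolation=cv2.INTER_CUBIC))
```

```text
(no output)
```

View pics/tab.png

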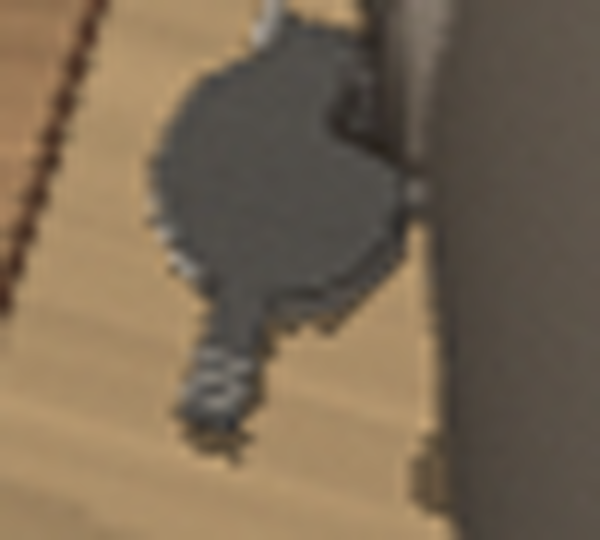

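View pics/tabs.png

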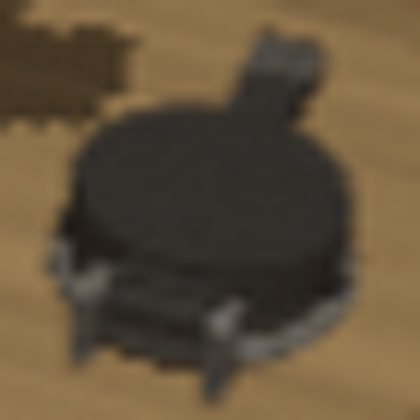

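The tab's middle is at about (226,358) in the overhead crop (12x, offset 275,205) and about (283,72) in the scene crop (12x, offset 345,190).

Run:
```python
from h import *
Rm=np.array([[np.cos(TH),-np.sin(TH)],[np.sin(TH),np.cos(TH)]])
for n,ox,oy,pts in(("top4",275,205,dict(mid=(226,358),tip=(210,412),root=(238,302),cap=(278,190))),("scene4",345,190,dict(mid=(283,72),tip=(293,42),root=(262,100),cap=(213,180)))):
    d=load(n)
    for k,c in pts.items():
        u,v=ox+(c[0]+.5)/12-.5,oy+(c[1]+.5)/12-.5
        p=byz(d,u,v,{"mid":.0485,"tip":.047,"root":.05,"cap":.0535}[k]); print(n,k,p.round(4),((p[:2]-T0)@Rm).round(4))
print(W(-.086,.110))
plan([*W(-.086,.110),.11])
```

```text
top4 mid [0.5014 0.0915 0.0485] [-0.0825  0.1108]
top4 tip [0.4906 0.0929 0.047 ] [-0.0933  0.1108]
top4 root [0.5124 0.0909 0.05  ] [-0.0715  0.1117]
top4 cap [0.5349 0.0865 0.0535] [-0.0486  0.1104]
scene4 mid [0.5001 0.0939 0.0485] [-0.084  0.113]
scene4 tip [0.4892 0.0942 0.047 ] [-0.0948  0.1118]
scene4 root [0.5108 0.0917 0.05  ] [-0.0732  0.1123]
scene4 cap [0.5387 0.0875 0.0535] [-0.0449  0.1119]
[0.49774946 0.09118461]
t 8.68 pos [0.5282 0.0099 0.1095] F [-1.  -0.8 -0.6] grip -0.003
  to go: tool tr mm now-axes [-76.   42.   -0.8] | after rot [-76.3  41.4  -0.5] rotvec deg [-0.05 -0.23 -0.52]
```

Request:
{"op": "send_rows", "data": {
  "commands": [
    {"translation": [-0.026, 0.014, 0], "rot": [0, 0, -0.3], "grip": 0.035},
    {"translation": [-0.026, 0.014, 0], "rot": [0, 0, 0], "grip": 0.035},
    {"translation": [-0.025, 0.012, 0], "rot": [0, 0, 0], "grip": 0.035},
    {"translation": [0, 0, 0], "rot": [0, 0, 0], "grip": 0.035},
    {"translation": [0, 0, 0], "rot": [0, 0, 0], "grip": 0.035}
  ],
  "force": 30
}}

```text
t: 9.1
eef_pos: [0.4989, 0.1008, 0.109]
tool_rot: [0.0, -0.66, 0.751, 0.0]
contact_force: [0.6, 0.2, 0.1]
gripper_width: 0.409
```

```bash
python3 -c "
from h import *
plan([*W(-.0845,.111),.0555])"
```

```text
t 9.1 pos [0.4989 0.1008 0.109 ] F [0.6 0.2 0.1] grip 0.409
  to go: tool tr mm now-axes [ 8.7 -1.6 53.5] | after rot [ 8.6 -1.7 53.5] rotvec deg [0.01 0.02 0.49]
```

Request:
{"op": "send_rows", "data": {
  "commands": [
    {"translation": [0.0087, -0.0016, 0.01], "rot": [0, 0, 0.5], "grip": 0.035},
    {"translation": [0, 0, 0.015], "rot": [0, 0, 0], "grip": 0.035},
    {"translation": [0, 0, 0], "rot": [0, 0, 0], "grip": 0.035},
    {"translation": [0, 0, 0], "rot": [0, 0, 0], "grip": 0.035},
    {"translation": [0, 0, 0], "rot": [0, 0, 0], "grip": 0.035}
  ]
}}

```text
t: 9.52
eef_pos: [0.5, 0.0893, 0.0842]
tool_rot: [-0.0, -0.655, 0.756, -0.0]
contact_force: [0.1, -0.9, -0.5]
gripper_width: 0.41
```

Run:
```python
from h import *
from station import *
plan([*W(-.0845,.111),.0555])
d=read_camera("scene"); im=d["pixels"][150:230,310:410,::-1]
cv2.imwrite("pics/s5.png",cv2.resize(im,None,fx=7,fy=7,interpolation=cv2.INTER_CUBIC))
```

```text
t 9.52 pos [0.5    0.0893 0.0842] F [ 0.1 -0.9 -0.5] grip 0.41
  to go: tool tr mm now-axes [-2.6  1.  28.7] | after rot [-2.5  1.  28.7] rotvec deg [ 0.01 -0.02 -0.29]
```

View pics/s5.png

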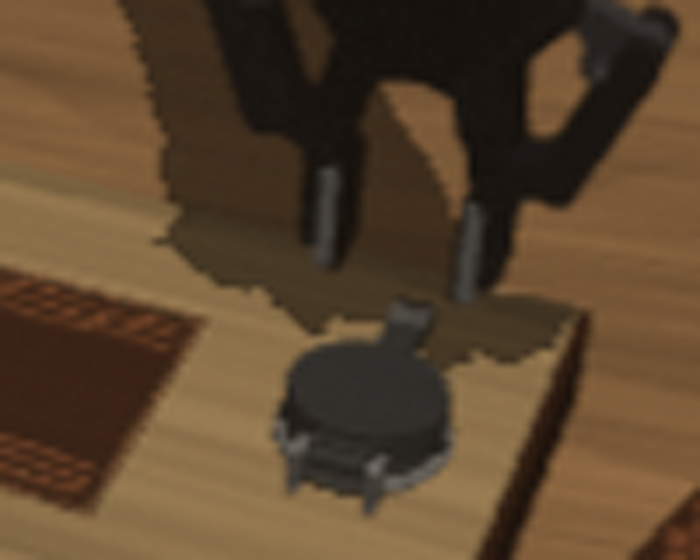

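The fingertips at (325,265) and (467,298) straddle the tab at (405,325). I'll descend with a small correction.

Request:
{"op": "send_rows", "data": {
  "commands": [
    {"translation": [-0.0025, 0.001, 0.008], "rot": [0, 0, -0.3], "grip": 0.035},
    {"translation": [0, 0, 0.01], "rot": [0, 0, 0], "grip": 0.035},
    {"translation": [0, 0, 0.007], "rot": [0, 0, 0], "grip": 0.035},
    {"translation": [0, 0, 0], "rot": [0, 0, 0], "grip": 0.035},
    {"translation": [0, 0, 0], "rot": [0, 0, 0], "grip": 0.035}
  ]
}}

```text
t: 9.98
eef_pos: [0.4985, 0.0929, 0.0585]
tool_rot: [-0.001, -0.657, 0.754, 0.0]
contact_force: [-0.2, -0.8, 0.9]
gripper_width: 0.411
```

Run:
```python
from h import *
from station import *
plan([*W(-.0845,.111),.0555])
d=read_camera("scene"); im=d["pixels"][160:230,320:400,::-1]
cv2.imwrite("pics/s6.png",cv2.resize(im,None,fx=8,fy=8,interpolation=cv2.INTER_CUBIC))
```

```text
t 9.98 pos [0.4985 0.0929 0.0585] F [-0.2 -0.8  0.9] grip 0.411
  to go: tool tr mm now-axes [ 0.8 -1.   3. ] | after rot [ 0.8 -1.   3. ] rotvec deg [ 0.09 -0.04  0.12]
```

View pics/s6.png

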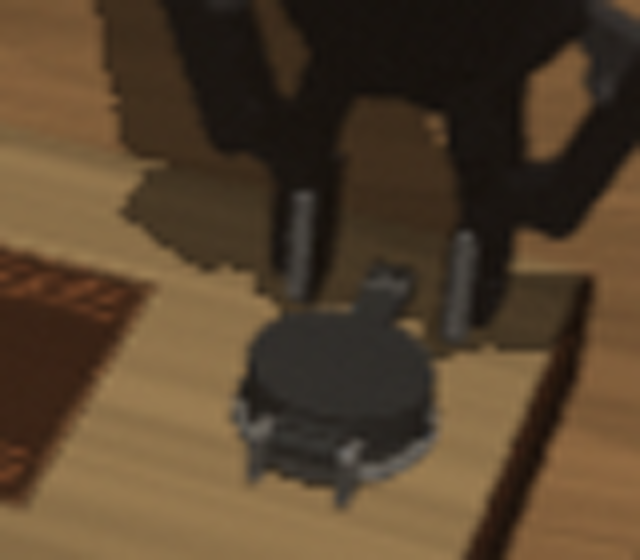

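The tab at (385,290) lies centred between the pads at (300,295) and (460,335). I'll go down the last 3 mm and close.

Request:
{"op": "send_rows", "data": {
  "commands": [
    {"translation": [0, 0, 0.003], "rot": [0, 0, 0], "grip": 0.035},
    {"translation": [0, 0, 0], "rot": [0, 0, 0], "grip": 0.018},
    {"translation": [0, 0, 0], "rot": [0, 0, 0], "grip": 0.005},
    {"translation": [0, 0, 0], "rot": [0, 0, 0], "grip": 0.005},
    {"translation": [0, 0, 0], "rot": [0, 0, 0], "grip": 0.005}
  ],
  "force": 30
}}

```text
t: 10.45
eef_pos: [0.4991, 0.0929, 0.0564]
tool_rot: [0.0, -0.657, 0.754, -0.0]
contact_force: [-0.0, -0.2, -0.0]
gripper_width: 0.124
```

Request:
{"op": "send_rows", "data": {
  "commands": [
    {"translation": [0, 0, 0], "rot": [0, 0, 0], "grip": 0.005},
    {"translation": [0, 0, 0], "rot": [0, 0, 0], "grip": 0.005},
    {"translation": [0, 0, 0], "rot": [0, 0, 0], "grip": 0.005},
    {"translation": [0, 0, 0], "rot": [0, 0, 0], "grip": 0.005},
    {"translation": [0, 0, 0], "rot": [0, 0, 0], "grip": 0.005}
  ]
}}

```text
t: 10.87
eef_pos: [0.4991, 0.0929, 0.0564]
tool_rot: [0.0, -0.657, 0.754, -0.0]
contact_force: [-0.5, 0.1, 0.9]
gripper_width: 0.129
```

The grip has stopped on the tab at about 11 mm. Now I'll lift along the hinge arc (tool -y is away from the robot, tool -z is up).

Request:
{"op": "send_rows", "data": {
  "commands": [
    {"translation": [0, 0, -0.0057], "rot": [0, 0, 0], "grip": 0.005},
    {"translation": [0, 0, -0.0056], "rot": [0, 0, 0], "grip": 0.005},
    {"translation": [0, -0.0006, -0.005], "rot": [0, 0, 0], "grip": 0.005},
    {"translation": [0, -0.0012, -0.0049], "rot": [0, 0, 0], "grip": 0.005},
    {"translation": [0, 0, 0], "rot": [0, 0, 0], "grip": 0.005}
  ]
}}

```text
t: 11.28
eef_pos: [0.5018, 0.0925, 0.0786]
tool_rot: [0.001, -0.657, 0.754, -0.001]
contact_force: [5.1, -1.4, -4.0]
gripper_width: 0.121
```

Run:
```python
from h import *
from station import *
plan([*W(-.0845,.111),.0555])
d=read_camera("scene"); im=d["pixels"][150:230,310:410,::-1]
cv2.imwrite("pics/s7.png",cv2.resize(im,None,fx=7,fy=7,interpolation=cv2.INTER_CUBIC))
```

```text
t 11.28 pos [0.5018 0.0925 0.0786] F [ 5.1 -1.4 -4. ] grip 0.121
  to go: tool tr mm now-axes [ 0.9  2.3 23.1] | after rot [ 0.9  2.3 23.1] rotvec deg [-0.1   0.02  0.07]
```

View pics/s7.png

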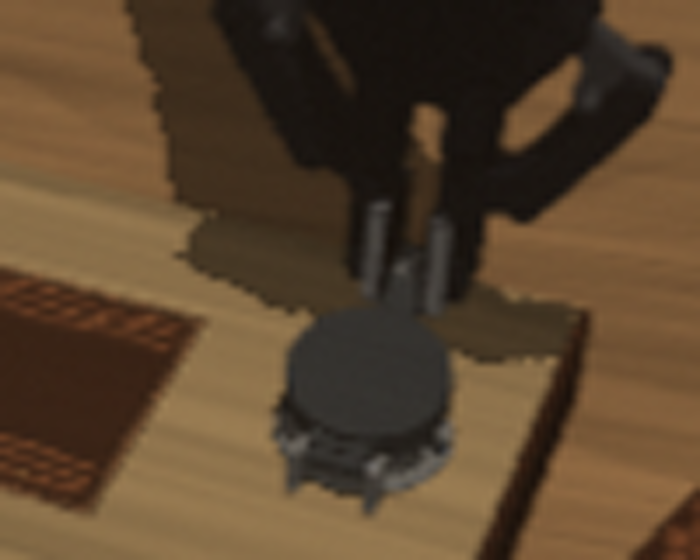

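The cap is following; the pads hold the tab at (403,285). I'll carry on along the arc with slightly more shift away from the robot, since the tool feels +5 N in x.

Request:
{"op": "send_rows", "data": {
  "commands": [
    {"translation": [0, -0.0025, -0.0048], "rot": [0, 0, 0], "grip": 0.005},
    {"translation": [0, -0.002, -0.0047], "rot": [0, 0, 0], "grip": 0.005},
    {"translation": [0, -0.0022, -0.0046], "rot": [0, 0, 0], "grip": 0.005},
    {"translation": [0, -0.0025, -0.0044], "rot": [0, 0, 0], "grip": 0.005},
    {"translation": [0, -0.0028, -0.0042], "rot": [0, 0, 0], "grip": 0.005}
  ]
}}

```text
t: 11.75
eef_pos: [0.5124, 0.091, 0.1004]
tool_rot: [-0.001, -0.657, 0.754, 0.0]
contact_force: [2.4, 0.1, -6.2]
gripper_width: 0.128
```

Request:
{"op": "send_rows", "data": {
  "commands": [
    {"translation": [0, -0.003, -0.004], "rot": [0, 0, 0], "grip": 0.005},
    {"translation": [0, -0.0034, -0.0037], "rot": [0, 0, 0], "grip": 0.005},
    {"translation": [0, -0.0036, -0.0035], "rot": [0, 0, 0], "grip": 0.005},
    {"translation": [0, 0, 0], "rot": [0, 0, 0], "grip": 0.005},
    {"translation": [0, 0, 0], "rot": [0, 0, 0], "grip": 0.005}
  ]
}}

```text
t: 12.17
eef_pos: [0.5224, 0.0897, 0.1115]
tool_rot: [-0.0, -0.657, 0.754, 0.0]
contact_force: [-1.5, -1.1, -1.1]
gripper_width: 0.128
```

Run:
```python
from h import *
from station import *
plan([*W(-.0845,.111),.0555])
d=read_camera("scene"); im=d["pixels"][130:230,310:410,::-1]
cv2.imwrite("pics/s8.png",cv2.resize(im,None,fx=6,fy=6,interpolation=cv2.INTER_CUBIC))
```

```text
t 12.17 pos [0.5224 0.0897 0.1115] F [-1.5 -1.1 -1.1] grip 0.128
  to go: tool tr mm now-axes [ 0.8 23.1 56. ] | after rot [ 0.9 23.1 56. ] rotvec deg [ 0.03 -0.01  0.1 ]
```

View pics/s8.png

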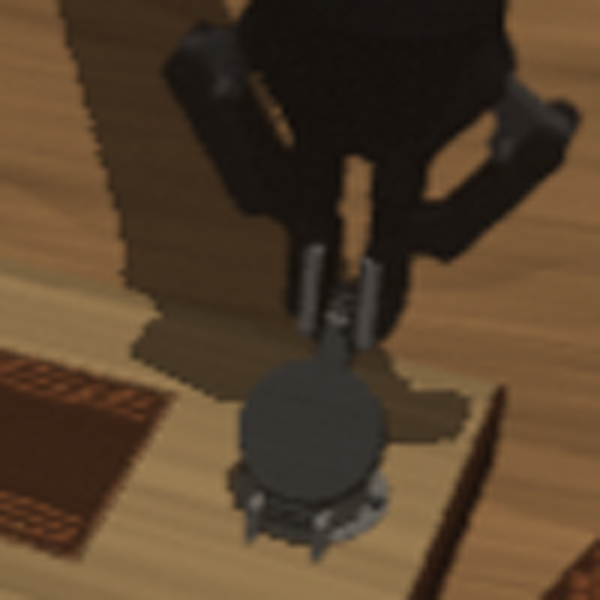

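The tool has moved 23 mm away from the robot and up 55 mm, which puts the cap at about 0.8 rad with the tab still between the pads at (338,310). I'll go a bit further, to about 1.05.

Request:
{"op": "send_rows", "data": {
  "commands": [
    {"translation": [0, -0.0037, -0.0034], "rot": [0, 0, 0], "grip": 0.005},
    {"translation": [0, -0.0039, -0.0031], "rot": [0, 0, 0], "grip": 0.005},
    {"translation": [0, -0.004, -0.0025], "rot": [0, 0, 0], "grip": 0.005},
    {"translation": [0, -0.002, -0.001], "rot": [0, 0, 0], "grip": 0.005},
    {"translation": [0, 0, 0], "rot": [0, 0, 0], "grip": 0.005}
  ]
}}

```text
t: 12.63
eef_pos: [0.5366, 0.0877, 0.1218]
tool_rot: [0.0, -0.657, 0.754, -0.0]
contact_force: [-2.0, -1.0, -1.7]
gripper_width: 0.127
```

Request:
{"op": "send_rows", "data": {
  "commands": [
    {"translation": [0, 0, 0], "rot": [0, 0, 0], "grip": 0.005},
    {"translation": [0, 0, 0], "rot": [0, 0, 0], "grip": 0.005},
    {"translation": [0, 0, 0], "rot": [0, 0, 0], "grip": 0.005},
    {"translation": [0, 0, 0], "rot": [0, 0, 0], "grip": 0.005},
    {"translation": [0, 0, 0], "rot": [0, 0, 0], "grip": 0.005}
  ]
}}

```text
t: 13.05
eef_pos: [0.5361, 0.0878, 0.1214]
tool_rot: [-0.0, -0.657, 0.754, -0.0]
contact_force: [-1.0, -1.6, -0.9]
gripper_width: 0.13
```

```bash
python3 caps.py 9
python3 - <<'E'
from h import *
d=load("scene9"); im=d["pixels"][130:230,310:410,::-1]
cv2.imwrite("pics/s9.png",cv2.resize(im,None,fx=6,fy=6,interpolation=cv2.INTER_CUBIC))
E
```

```text
t 13.05 pos [0.5361 0.0878 0.1214] F [-1.  -1.6 -0.9] grip 0.13
  to go: tool tr mm now-axes [219.9  -2.2  41.5] | after rot [219.9  -2.6  41.4] rotvec deg [-0.   -0.01  0.1 ]
scene a -0.039 0.0558 0.0926
scene a -0.015 0.0559 0.0812
scene a -0.0 0.0557 0.0735
scene a 0.012 0.0556 0.0677
scene b -0.039 0.0562 0.0561
scene b -0.015 0.0556 0.0557
scene b -0.0 0.0557 0.0557
scene b 0.012 0.0559 0.0556
scene c -0.039 0.0559 0.056
scene c -0.015 0.0554 0.0558
scene c -0.0 0.0554 0.0559
scene c 0.012 0.0559 0.0557
top a -0.039 0.0563 0.6222
top a -0.015 0.0552 0.6114
top a -0.0 0.0558 0.6024
top a 0.012 0.0561 0.5952
top b -0.039 0.0556 0.0569
top b -0.015 0.0563 0.0566
top b -0.0 0.0569 0.0558
top b 0.012 0.0564 0.0558
top c -0.039 0.057 0.0562
top c -0.015 0.0561 0.0558
top c -0.0 0.0564 0.0561
top c 0.012 0.0561 0.0552
```

View pics/s9.png

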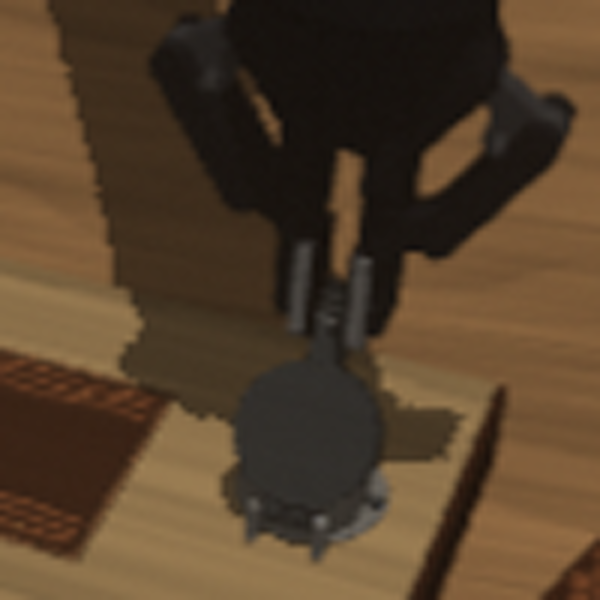

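View pics/scene9.png

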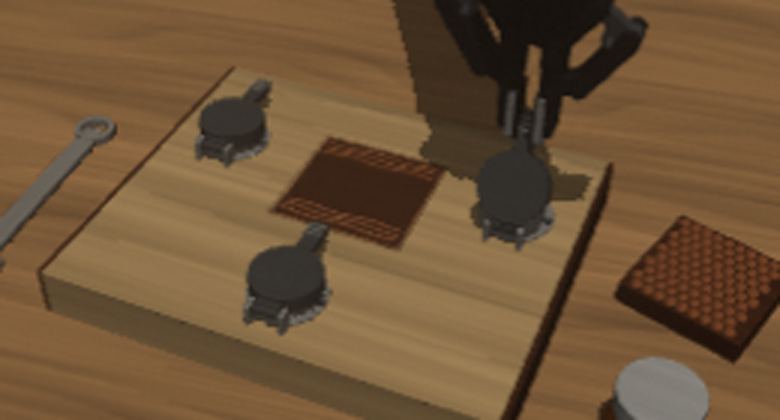

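The pads hold the tab at (330,300) in the close-up, and caps b and c are shut. I'll measure the opening angle with a plane fit on the cap's face, and check the blank.

Run:
```python
from h import *
d=load("scene9")
P=np.array([bydepth(d,u,v) for u in range(354,369) for v in range(193,209)])
c=np.median(P,0); 
for _ in range(4):
    U,S,V=np.linalg.svd(P-P.mean(0),full_matrices=False); n=V[2]*np.sign(V[2][2]); r=(P-P.mean(0))@n; P=P[abs(r)<.002]
xb=np.array([np.cos(TH),np.sin(TH),0]); print(len(P),n.round(3),"angle",np.arctan2(n@xb,n[2]).round(3), P[:,2].min(),P[:,2].max())
for l in [(-.01,-.03),(0,0),(0,.03),(-.05,-.03),(0,-.08),(.03,.06)]:
    uv=proj(d,np.r_[W(*l),.036])[0]; print(l,bydepth(d,*uv)[2].round(4))
```

```text
30 [ 0.748 -0.584  0.316] angle 1.204 0.06449307746988336 0.08954387981849332
(-0.01, -0.03) 0.0346
(0, 0) 0.0337
(0, 0.03) 0.0359
(-0.05, -0.03) 0.0356
(0, -0.08) 0.0344
(0.03, 0.06) 0.0328
```

Run:
```python
from h import *
d=load("scene9")
P=np.array([bydepth(d,u,v) for u in range(354,370) for v in range(193,209)])
Q=(P[:,:2]-T0)@np.array([[np.cos(TH),-np.sin(TH)],[np.sin(TH),np.cos(TH)]])
print(Q.min(0),Q.max(0),P[:,2].min(),P[:,2].max())
from scipy.optimize import least_squares
# plane: x = a + b*z + c*y
f=lambda p:p[0]+p[1]*(P[:,2]-.08)+p[2]*(Q[:,1]-.11)-Q[:,0]
s=least_squares(f,[-.04,.6,0],loss="soft_l1",f_scale=.001); print(s.x, "theta",np.pi/2-np.arctan(s.x[1]), np.std(s.fun))
```

```text
[-0.03988762  0.09555233] [0.51380497 0.24465513] 0.06272740385355768 0.5324777551904467
[-0.02909556 -0.49678037  0.0359498 ] theta 2.031864914662606 0.06719484552420829
```

The face has dx/dz = -0.50, so the opening is about 1.1 rad, which agrees with the roughly 1.05 I get from the tool's travel. That is well past half-way. The readings are steady, so I'm handing in.

```bash
python3 -c "
from station import *
print(hand_in()); o=get_obs(); print(o['t'],o['eef_pos'],o['gripper_width'])"
```

```text
the job is handed in; nothing more can be done
None
the job is handed in; nothing more can be done
```

The fixture is ready: the blank is flush, the loose bolt is the one under cap a, and the gripper is holding that cap open. I handed the job in at about 13 s of the 51 s allowed.

- **Blank:** I pressed it until it bottomed, with the fingertips at 36 mm and about 25 N on it. Straight after pressing, its depth readings matched the board's within about 0.5 mm. The last, single-pixel readings scattered by about 3 mm but gave no sign that it had moved.
- **Loose bolt:** I tapped cap a first and it gave. Its top sank about 3 mm and tilted about 0.1 rad towards its tab. I stopped there, so bolts b and c were not tapped.
- **Cap a:** I pinched its tab and lifted it along the hinge arc. By the tool's travel it is about 1.05 rad open, and by the camera about 1.1 rad. The camera figure is rough, because its plane fits were spoiled by bad depth pixels (one gave 1.2 rad). The grip reading was steady at about 11 mm, a little under the tab's 12 mm.
- **Everything else:** Caps b and c read the same heights as at the start. The arm did not touch the spanner, sample tile or jar; I did not measure their positions again.

One early row was mistakenly written in millimetres. The row limit clipped it to about 40 mm of free travel, with no effect on the scene.

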